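# Hang the lift-off door back on the bead cabinet

## Task

The little wooden cabinet has lost its lift-off door, which stands on edge in the grooved wooden stand. Hang the door wide open, about square to the cabinet's front, by lowering both knuckles gently over the two upright hinge pins until it is fully home, then swing it shut against its bumpers and let go. Do not force it: feel for the pins rather than press on them, and leave the other things on the table where they are.

Things in the scene. Friction and masses are not known exactly. Their poses are not given: they have to be found in the camera images.
- cabinet: fixed open-fronted wooden cabinet, 90 deep (x) x 170 wide (y) x 130 mm high; origin at the centre of its underside, -x is its open front (frame plane at x=-45 mm), +y its hinge side. On the hinge-side stile a steel plate carries two arms, each with an upright pin on an eccentric bush, one pin straight above the other
- overhang (a point): middle of the front lower edge of the top board's lip, (-66, -23, 118) mm in the cabinet's frame. The lip (y -87 to +40, z 118 to 130 mm) overhangs the frame by 21 mm and is cut away above the pins, so the door goes on only while open; shut, it has 6 mm above it under the lip and its face is 2 to 7 mm in front of the lip
- pin_seat (a point): pivot of the eccentric bushes (NOT the pin) at the lower seat's height, (-61, 68, 30) mm in the cabinet's frame, same axes. Both pins stand, together, 6 mm off this, in a direction anywhere within 75 degrees to either side of the cabinet's -x (front). No reading tells the direction: feel for it. The bush is tight and does not yield to a gentle push
- upper_seat (a point): pivot of the upper bush, 55 mm above pin_seat. Pins are steel, 8 mm thick, 12 mm long, tip edge rounded by 0.6 mm; tips at z=42 and 97 mm. The knuckles come to rest on the 16 mm wide collars at the pins' feet, z=30 and 85 mm. The lower knuckle cannot pass down over the upper pin: bring the raised door in from the front
- bumper (a point): front of the lower of two black rubber bumpers, 10 mm across, 12.5 mm proud of the front frame, at (-57.5, -58, 28) and z=96 mm in the cabinet's frame; they stop the shut door's inner face
- door: loose wooden door, panel 12 thick (x) x 130 wide (y) x 100 mm high, about 0.18 kg; origin at the centre of the panel's underside, z up. Shut, its axes are parallel to the cabinet's; open by a quarter turn its yaw is the cabinet's minus pi/2. The bare top edge can be pinched across the thickness. It starts upright in the stand; fully home its underside is 12 mm over the table
- door_hinge (a point): on the knuckles' axis at the underside of the lower knuckle, (0, 80, 18) mm in the door's frame; it comes to the lower pin's foot when the door is home. The two steel knuckles on the door's +y edge are upright tubes, 24 mm outside, 10.5 mm bore, open at both ends, 14 mm high, undersides at z=18 and 73 mm
- door_knob (a point): outer end of the wooden knob on the door's outer (-x) face, (-28, -45, 55) mm in the door's frame; knob 16 mm across, 22 mm proud of the panel. The hung door swings freely on its pins and stays where it is left
- door_stand: fixed wooden stand, 60 (x) x 80 (y) x 36 mm high, with a groove 14 mm wide and 26 mm deep along y that holds the door's lower edge; same axes as the door in it; origin at the centre of its underside. It stands to the left or the right of the cabinet's front
- tape_roll: roll of masking tape lying flat, 104 mm across, 25 mm high; a bystander; origin at the centre of its underside
- frosted_pot: frosted lidded pot, 50 mm across, 38 mm high; a bystander to the left of the cabinet; origin at the centre of its underside
- bead_jar: white lidded jar, 48 mm across, 42 mm high; a bystander to the right of the cabinet; origin at the centre of its underside
- pen_pot: dark pot of pens, 79x88x147 mm; a bystander behind left; origin at the centre of its underside
- stamp: wooden stamp block, 52x56x27 mm; a bystander to the left of the cabinet; origin at the centre of its underside

How it is judged:
By the outcome, as a careful person would: the job done as asked, in the order asked, and still so for the second after the job is handed in, with the robot touching nothing.
It also fails if it takes over 72 s, if anything falls off the work surface, if the arm or the gripper's body presses on something with over 40 N, if the wrist force passes 120 N, or if a joint passes its speed limit or range.

## Robot

A 6-joint arm with a two-finger parallel gripper is mounted at the origin on the work surface; the furniture and walls round the work are solid. World frame = base frame: x ahead of the robot, y to its left, z up, the work surface at z = 0. Lengths are in m, angles in rad, forces in N, time in s.
With the tool pointing down it reaches from about 0.3 to 0.825 m from the base axis. Payload 5.4 kg.
Tool frame: the origin (TCP) lies at the very end of the fingers, on their centre line; the grasp point (between the pads) lies 19 mm behind it; z points along the fingers, x is the direction in which the jaws open and shut, and the axes are right-handed (so a half turn about z gives the same grasp; the last joint's range is limited). The gripper opens to 92 mm and grips with 3 to 60 N. Pads are 20 mm wide; open, the fingers measure 128 mm over their backs; the gripper's body (75 mm by 189 mm) begins 69 mm behind the grasp point.
Start: joints at [1.117, 0.158, 1.597, -0, 1.386, -0.21], TCP at [0.139, 0.558, 0.215] pointing down, gripper open.
Joint ranges: [-2.91, 2.91], [-0.94, 2.29], [0.18, 2.7], [-1.29, 4.43], [0.17, 2.64], [-3, 3]. Speed limits (rad/s): [2.57, 2.57, 3.14, 3.14, 3.14, 3.14].

## Interface

Orientations are given as a rotation vector (axis times angle).
In Python, from workcell import bot gives the robot as it stands. Calls block until the motion is done:
- bot.goto(position, orientation): joint-space move of the TCP to a pose.
- bot.line_to(position, rot=None, max_speed=0.15): straight line of the TCP; rot=None keeps the orientation; max_speed is the mean speed in m/s.
- bot.set_joints(angles): joint-space move.
- bot.set_gripper(opening, newtons=None): opening from 0.0 (shut) to 1.0 (fully open); newtons is the grip in N (None keeps the last); returns when the fingers have stopped.
- bot.hold(seconds).
- bot.inverse_kinematics(position, orientation): joint angles nearest the present ones, or None.
- bot.read_camera(name): name is "side" or "top"; returns a dict with "pixels" (384x512x3 uint8, blue, green, red), "fx", "fy", "cx", "cy" (pixels), "R" (3x3) and "t" (3): a world point X has camera coordinates R X + t. Camera axes: x right, y down, z forward; pixel columns grow to the right and rows downward; lengths in m; the calibration is good to about 2 mm. A picture is of the moment at which its call begins. There is no depth.
A pose or a line that the arm cannot do raises bot.MotionError and nothing moves.
- bot.job_done(): hands the job in, once; it reports no verdict.
Readings, each from a call of its own:
- bot.current_clock(): time.
- bot.current_joints(): joint angles.
- bot.current_joint_vel(): joint speeds.
- bot.current_effort(): joint torques, N m.
- bot.current_ee_pos(): TCP position.
- bot.current_tool_rot(): TCP orientation.
- bot.current_contact_force(): force on the tool from outside, world axes, zero at the start.
- bot.current_ft_torque(): the same for the moment, N m.
- bot.current_opening(): opening from 0.0 (shut) to 1.0 (fully open).
Only numpy, scipy, OpenCV 4.12 (cv2) and the standard library are available. Lean on these libraries where they do the work, as an engineer would, in place of code of your own. Each camera call takes 0.05 s, during which the arm holds its last target. There are 200 camera calls.

## Working session

There is one attempt and no reset: what is moved stays moved. The work goes in short steps, each a Python script; the robot and the scene stay as the last script left them, time stands still between calls to the robot, and variables do not carry over. Pictures are saved under pics/ and viewed, about 8 in all and at most 12, crops included, and the job is handed in when it is done.

```bash
mkdir -p pics; ls; python3 - <<'E'
from workcell import bot
import cv2
for n in("top","side"):
    c=bot.read_camera(n); cv2.imwrite(f"pics/{n}0.png",c["pixels"]); print(n,c["fx"],c["fy"],c["cx"],c["cy"],c["R"],c["t"])
print(bot.current_clock(),bot.current_tool_rot())
E
```

```text
pics
top 414.2848555646816 414.2848555646816 255.13759547011318 189.42940697502345 [[ 0.00665525 -0.99997587  0.00198924]
 [-0.99707588 -0.00678737 -0.07611586]
 [ 0.07612752 -0.00147685 -0.997097  ]] [0.05086845 0.54462862 1.23637106]
side 437.55368035450476 437.55368035450476 259.3356708243906 190.47367916577724 [[-9.85105226e-01 -1.71950816e-01 -7.81480460e-04]
 [-5.74616056e-02  3.33473882e-01 -9.41006554e-01]
 [ 1.62067448e-01 -9.26945568e-01 -3.38387434e-01]] [0.55490655 0.11347413 1.06830746]
0.1 [ 2.47447642e+00  1.93440856e+00 -2.32145325e-03]
```

View pics/top0.png

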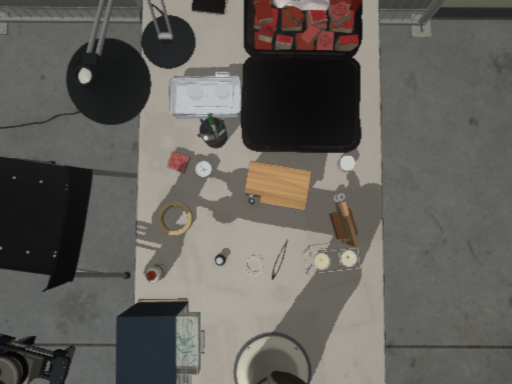

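View pics/side0.png

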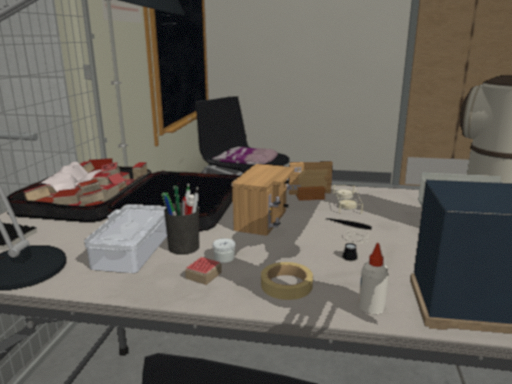

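Top view: cabinet about (278,185), hinge plate about (252,199), and the stand with the door about (344,225), knuckles at the far end (339,198). The side view agrees. I'll enlarge both for edges.

```bash
python3 - <<'E'
import cv2,numpy as np
a=cv2.imread("pics/top0.png")[150:260,235:375]
b=cv2.imread("pics/side0.png")[150:240,225:345]
a=cv2.resize(a,None,fx=5.6,fy=5.6,interpolation=cv2.INTER_CUBIC)[:, :784]
cv2.imwrite("pics/zt.png",cv2.convertScaleAbs(a[:600],alpha=1.4)); cv2.imwrite("pics/zs.png",cv2.convertScaleAbs(cv2.resize(b,None,fx=6.5,fy=6.5,interpolation=cv2.INTER_CUBIC),alpha=1.4))
E
```

```text
(no output)
```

View pics/zt.png

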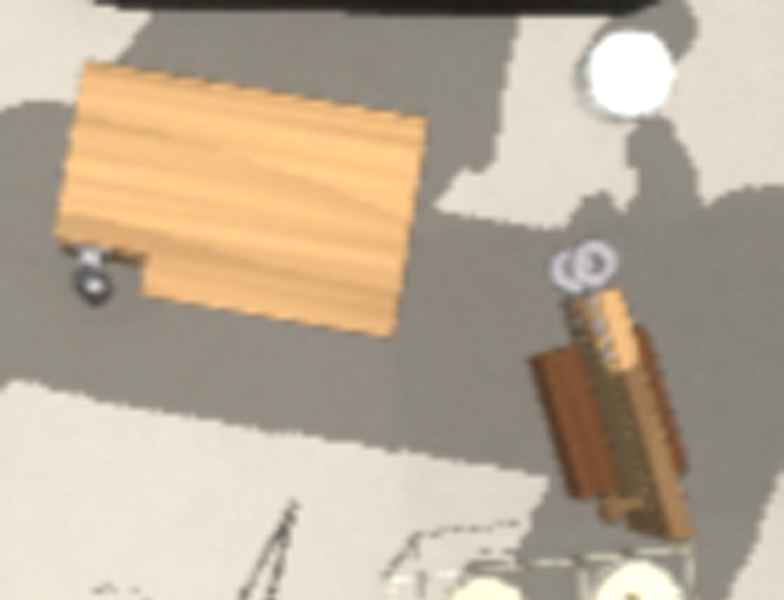

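View pics/zs.png

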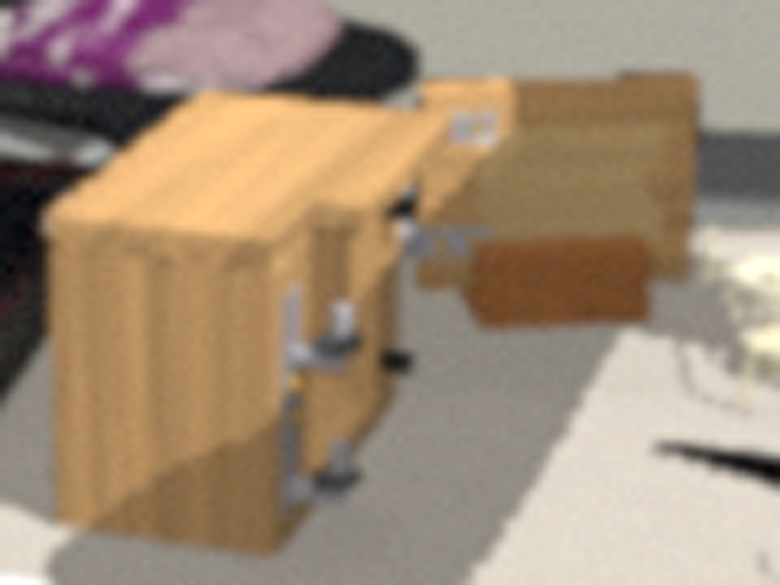

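Zoomed top view (x5.6, offset 235,150): cabinet top corners are (87,62), (427,118), (393,336) and (142,295), with the pin at about (94,285). Upper ring is (594,262), lower ring (572,270), and the door's top edge runs from (611,293) to (678,538). Next I'll cast rays onto the known heights.

```bash
cat > h.py <<'E'
import numpy as np,cv2
from workcell import bot
from scipy.spatial.transform import Rotation as Ro
def ray(c,px,z):
    d=c["R"].T@np.array([(px[0]-c["cx"])/c["fx"],(px[1]-c["cy"])/c["fy"],1]); o=-c["R"].T@c["t"]
    return (o+d*(z-o[2])/d[2])
def proj(c,X):
    p=c["R"]@np.asarray(X)+c["t"]; return np.array([c["fx"]*p[0]/p[2]+c["cx"],c["fy"]*p[1]/p[2]+c["cy"]])
def fit(A,B): # 2D rigid A->B
    A=np.asarray(A);B=np.asarray(B);a=A-A.mean(0);b=B-B.mean(0)
    th=np.arctan2((a[:,0]*b[:,1]-a[:,1]*b[:,0]).sum(),(a*b).sum())
    R=r2(th); t=B.mean(0)-R@A.mean(0); return th,t,(R@A.T).T+t-B
def r2(t): return np.array([[np.cos(t),-np.sin(t)],[np.sin(t),np.cos(t)]])
def down(yaw): # tool z down, tool x at world angle yaw
    x=np.array([np.cos(yaw),np.sin(yaw),0]);z=np.array([0,0,-1.]);return Ro.from_matrix(np.c_[x,np.cross(z,x),z]).as_rotvec()
E
python3 - <<'E'
from h import *
c=bot.read_camera("top"); s=bot.read_camera("side")
Z=lambda p:((p[0]+.5)/5.6-.5+235,(p[1]+.5)/5.6-.5+150)
S=lambda p:((p[0]+.5)/6.5-.5+225,(p[1]+.5)/6.5-.5+150)
np.set_printoptions(precision=4,suppress=True)
img=c["pixels"];hsv=cv2.cvtColor(img,cv2.COLOR_BGR2HSV)
m=((hsv[...,1]>90)&(hsv[...,2]>120)).astype(np.uint8); m[:150]=0;m[220:]=0;m[:,:235]=0;m[:,320:]=0
cs=max(cv2.findContours(m,0,cv2.CHAIN_APPROX_NONE)[0],key=cv2.contourArea)
print("poly",cv2.approxPolyDP(cs,2,True)[:,0].tolist())
cor=[(87,62),(427,118),(393,336),(142,295)]
W=[ray(c,Z(p),.13)[:2] for p in cor]
for hw in(.085,.087):
    print(fit([(.045,hw),(.045,-hw),(-.066,-.087),(-.066,.040)],W))
th,t,_=fit([(.045,.087),(.045,-.087),(-.066,-.087),(-.066,.040)],W)
to=lambda x,y:r2(th)@[x,y]+t
piv=to(-.061,.068)
print("piv",piv,"pin ray z.097",ray(c,Z((95,284)),.097)[:2], "in cab",r2(th).T@(ray(c,Z((95,284)),.097)[:2]-t))
for n,z,p in(("pinU",.097,(344,303)),("pinL",.042,(342,448))): print(n,"side cab",r2(th).T@(ray(s,S(p),z)[:2]-t), S(p))
print("proj pivot side z97",proj(s,[*piv,.097]),"top",proj(c,[*piv,.097]))
# door
print("rings",ray(c,Z((595,262)),.097),ray(c,Z((572,269)),.042))
for p in((597,293),(625,290),(662,540),(690,536)):print(ray(c,Z(p),.11)[:2])
E
```

```text
poly [[250, 162], [245, 192], [259, 194], [261, 202], [304, 209], [310, 171]]
(np.float64(-0.15799916206140935), array([ 0.559 , -0.0081]), array([[ 0.0006, -0.0004],
       [ 0.0007,  0.0007],
       [-0.001 , -0.0009],
       [-0.0004,  0.0006]]))
(np.float64(-0.15799535454913952), array([ 0.559 , -0.0081]), array([[ 0.0009,  0.0016],
       [ 0.0004, -0.0013],
       [-0.001 , -0.0009],
       [-0.0004,  0.0006]]))
piv [0.5094 0.0687] pin ray z.097 [0.5074 0.0646] in cab [-0.0624  0.0637]
pinU side cab [-0.0618  0.0616] (277.5, 196.19230769230768)
pinL side cab [-0.0643  0.0699] (277.1923076923077, 218.5)
proj pivot side z97 [276.4279 197.0409] top [250.1379 199.5715]
rings [ 0.5203 -0.1895  0.097 ] [ 0.5198 -0.1887  0.042 ]
[ 0.5039 -0.1876]
[ 0.5055 -0.2017]
[ 0.381  -0.2189]
[ 0.383  -0.2329]
```

Cabinet: yaw -9.05°, residuals about 1 mm. Door: y axis at about 15°, length within 3 mm of nominal. Both images put the pin toward the cabinet's -y, but only roughly, so feeling will decide. Grasping now.

```bash
python3 - <<'E'
from h import *
a=np.radians(15.2); d=np.array([np.cos(a),np.sin(a)]); g=np.array([.5201,-.1891])-.055*d; o=down(a-np.pi/2)
print(g,bot.inverse_kinematics([*g,.08],o))
bot.goto([*g,.21],o); print(bot.current_joints(),bot.current_clock())
bot.set_gripper(.6)
bot.line_to([*g,.08],max_speed=.2); print(bot.current_contact_force())
bot.set_gripper(0,30); print(bot.current_opening(),bot.current_contact_force(),bot.current_ft_torque())
bot.line_to([*g,.125],max_speed=.08); bot.hold(.2); print(bot.current_contact_force(),bot.current_ft_torque(),bot.current_ee_pos(),bot.current_clock())
c=bot.read_camera("top")["pixels"];s=bot.read_camera("side")["pixels"]
cv2.imwrite("pics/top1.png",c);cv2.imwrite("pics/side1.png",s)
A=cv2.resize(c[165:265,290:390],None,fx=4,fy=4,interpolation=cv2.INTER_CUBIC);B=cv2.resize(s[100:220,235:335],None,fx=4,fy=4,interpolation=cv2.INTER_CUBIC)[:400]
cv2.imwrite("pics/z1.png",cv2.convertScaleAbs(np.hstack([A,B]),alpha=1.4))
E
```

```text
[ 0.46702409 -0.2035204 ] [-6.48550971e-01  1.40679947e-01  1.90052760e+00 -8.88178420e-16
  1.10038511e+00  6.56955310e-01]
[-6.47424969e-01 -9.31349867e-03  1.78358834e+00  1.67734016e-04
  1.36739793e+00  6.56865255e-01] 3.1167
[ 0.19907456 -0.50230169  1.12729547]
0.12845073367370857 [-0.51493813 -3.01464954 -2.20339567] [-0.84822027 -0.10279459  0.17385977]
[-0.45797487 -0.84142741 -2.27113062] [-0.01071184  0.1498639   0.02367984] [ 0.46660705 -0.20312325  0.12431101] 6.25
```

View pics/z1.png

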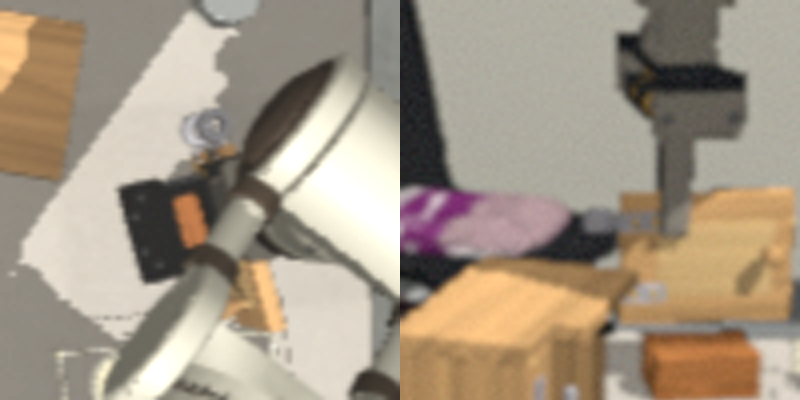

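Door is held: opening 11.8 mm matches its 12 mm thickness, weight shows about 2.2 N, and the upper ring is at zoom (209,129). Backing out, turning open, and stopping in front of the pins.

```bash
cat >> h.py <<'E'
th=-.158; t=np.array([.559,-.0081]); DR=th; u=np.array([np.cos(th),np.sin(th)]); v=np.array([-u[1],u[0]])
def cab(x,y): return x*u+y*v+t
OPEN=down(th-np.pi/2)
E
python3 - <<'E'
from h import *
np.set_printoptions(precision=4,suppress=True)
c=bot.read_camera("top")
p=(290+209.5/4-.5,165+129.5/4-.5); r=ray(c,p,.141)[:2]; e=np.array(bot.current_ee_pos())[:2]
a=np.radians(15.2); off=r2(a).T@(r-e); print("ring off along/side",off)
off=np.array([.055,0])
bot.line_to([.37,-.195,.145],max_speed=.2)
pin=cab(-.064,.064); pre=pin-u*(.055+.04)
bot.goto([*pre,.115],OPEN); bot.hold(.3)
print(bot.current_ee_pos(),bot.current_contact_force(),bot.current_ft_torque(),bot.current_clock())
c=bot.read_camera("top")["pixels"];s=bot.read_camera("side")["pixels"]
cv2.imwrite("pics/top2.png",c);cv2.imwrite("pics/side2.png",s)
A=cv2.resize(c[165:245,215:295],None,fx=5,fy=5,interpolation=cv2.INTER_CUBIC);B=cv2.resize(s[150:230,245:325],None,fx=5,fy=5,interpolation=cv2.INTER_CUBIC)
cv2.imwrite("pics/z2.png",cv2.convertScaleAbs(np.hstack([A,B]),alpha=1.4))
E
```

```text
ring off along/side [0.053  0.0066]
[0.4123 0.0795 0.1151] [ 0.2236  0.1465 -1.9628] [-0.0296  0.091   0.0179] 8.4333
```

View pics/z2.png

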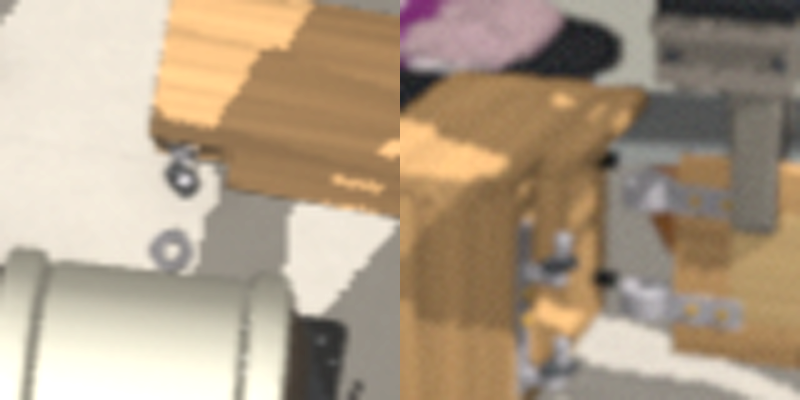

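Both are visible in one picture: upper ring at zoom (172,252), pin inside its dark collar at (183,177). In the side view the pin is at column ~562 and the knuckle axis at ~648. Measuring ring and pin relative to each other cancels the calibration bias.

```bash
python3 - <<'E'
from h import *
np.set_printoptions(precision=4,suppress=True)
c=bot.read_camera("top");s=bot.read_camera("side");e=np.array(bot.current_ee_pos())
T=lambda p:(215+(p[0]+.5)/5-.5,165+(p[1]+.5)/5-.5)
S=lambda p:(245+(p[0]-400+.5)/5-.5,150+(p[1]+.5)/5-.5)
M=np.c_[u,v]
ring=ray(c,T((172,252)),e[2]-.07+.087)[:2]; pin=ray(c,T((183,177)),.094)[:2]
print("ring rel tcp (u,v)",M.T@(ring-e[:2]),"pin rel pivot",M.T@(pin-cab(-.061,.068)),"pin-ring",M.T@(pin-ring))
rs=ray(s,S((648,190)),e[2]-.07+.080)[:2]; ps=ray(s,S((562,243)),.093)[:2]
print("side: ring rel tcp",M.T@(rs-e[:2]),"pin rel piv",M.T@(ps-cab(-.061,.068)),"diff",M.T@(ps-rs))
g=c["pixels"][190:225,240:260].max(2); print(g)
E
```

```text
ring rel tcp (u,v) [ 0.0537 -0.0003] pin rel pivot [-0.0006 -0.0031] pin-ring [0.0436 0.0014]
side: ring rel tcp [0.0552 0.0014] pin rel piv [-0.0006 -0.003 ] diff [ 0.0421 -0.0002]
[[173 172 172 170 152 116 107 106 107 109 111 112 112 114 128 137 120 118
  114 116]
 [171 172 172 170 151 112 104 104 104 106 106 106 106 106 109 110 106 106
  106 106]
 [172 172 172 171 155 114  84  88  97 103 106 104 105 105 105 105 105 106
  106 106]
 [173 172 172 170 166 141  87  73  79  88  89  81  89  98 104 101 104 105
  105 104]
 [173 173 171 171 170 157 122  86  75  72  77  86 107 117 110  78  78  81
   88  93]
 [171 171 170 170 170 162 147 134 114  96 103 102  93  83  87  81  81  81
   82  91]
 [168 168 169 168 169 168 165 162 149 123 103 106 100  85  99 111 112 113
  104  95]
 [171 170 169 169 168 168 166 160 143 107  84 104 126 120 110 117 115 107
   96  96]
 [172 172 171 170 170 169 167 154 118  76  66  80 101 117 130 156 159 141
  109 103]
 [172 171 171 170 169 168 165 142  91  70  77  87  83  87 127 161 164 145
  109  99]
 [171 171 170 170 169 168 165 146  97  63  91 133 133  95 111 157 16
[... 1357 characters left out ...]
 109 109
  109 109]
 [167 169 172 174 172 161 134 109 107 108 104 103 118 131 116 109 109 109
  109 109]
 [137 146 154 163 165 166 152 116 106 104 104 112 137 147 114 109 109 109
  109 108]
 [107 108 108 111 110 112 112 106  99  98 115 139 148 143 111 108 108 108
  108 107]
 [108 107 107 106 105 104 105 105 104 102 103 107 108 106 102 101 100 100
  101 102]
 [112 112 111 111 110 109 109 109 108 108 107 106 105 105 105 104 103 103
  102 102]
 [115 115 115 114 114 113 112 112 112 112 111 110 110 110 108 108 107 107
  107 106]
 [119 119 118 118 118 117 116 116 115 115 115 114 114 113 113 111 111 111
  110 110]
 [125 125 125 123 123 122 120 120 119 120 119 119 118 117 117 116 116 115
  115 114]]
```

```bash
cat >> h.py <<'E'
M=np.c_[u,v]
def F(n=3):
    f=[]
    for _ in range(n): f.append(bot.current_contact_force()); bot.hold(.01)
    return np.mean(f,0)
def probe(xy,z0,zmin,f0,step=.0006,lim=2.5):
    "lower until contact or zmin; returns z,force"
    z=z0
    while z>zmin:
        z-=step; bot.line_to([*xy,z],max_speed=.02)
        f=F(1)-f0
        if abs(f[2])>lim: return z,f
    return z,f
E
python3 - <<'E'
from h import *
np.set_printoptions(precision=4,suppress=True)
e=np.array(bot.current_ee_pos())[:2]
print("base",F())
bot.line_to([*e,.099],max_speed=.1)
n=e+M@[.0421,.0003]
bot.line_to([*n,.099],max_speed=.06); bot.hold(.2)
f0=F(); print("f0",f0,bot.current_clock(), bot.current_ee_pos())
offs=[(0,0),(-.0012,.0006),(.0012,-.0006),(0,-.0014),(0,.0014),(-.0024,.0012),(-.0013,-.001),(.0013,.001)]
for o in offs:
    xy=n+M@o
    bot.line_to([*xy,.097],max_speed=.05)
    z,f=probe(xy,.0965,.0898,f0)
    print(o,"z",round(z,4),"actual",bot.current_ee_pos(),"F(uv z)",M.T@f[:2],f[2],"M",bot.current_ft_torque(),bot.current_clock())
    if z<=.0902: break
    if bot.current_clock()>28: break
    bot.line_to([*xy,.0965],max_speed=.05)
E
```

```text
base [-0.2308 -0.0414 -2.3469]
f0 [ 0.3296  0.2765 -2.8216] 10.0417 [0.4535 0.0736 0.099 ]
(0, 0) z 0.0893 actual [0.4537 0.0735 0.0893] F(uv z) [-1.191  -2.0525] 1.4964865011100328 M [-0.3021  0.1776 -0.1043] 13.3917
```

First try went 4.7 mm below tip height with only small forces, so the pins appear to be entered. Continuing down, giving way to any side force.

```bash
python3 - <<'E'
from h import *
np.set_printoptions(precision=4,suppress=True)
f0=np.array([0,.1,-2.4])
cur=np.array(bot.current_ee_pos()); xy=cur[:2].copy(); z=.0893
while z>.0790 and bot.current_clock()<30:
    f=F(2)-f0; l=np.linalg.norm(f[:2])
    if l>1.2: xy=xy+f[:2]/l*min(.0003,.0001*l)
    if f[2]>4: 
        print("stop"); break
    if l<5: z-=.0006
    bot.line_to([*xy,z],max_speed=.02)
    print(round(z,4),bot.current_ee_pos()[2].round(4),M.T@f[:2],f[2].round(2),M.T@(xy-cur[:2])*1e3)
print(bot.current_ee_pos(),F(),bot.current_ft_torque(),bot.current_clock())
c=bot.read_camera("top")["pixels"];s=bot.read_camera("side")["pixels"]
cv2.imwrite("pics/top3.png",c);cv2.imwrite("pics/side3.png",s)
A=cv2.resize(c[165:245,215:295],None,fx=5,fy=5,interpolation=cv2.INTER_CUBIC);B=cv2.resize(s[150:230,245:325],None,fx=5,fy=5,interpolation=cv2.INTER_CUBIC)
cv2.imwrite("pics/z3.png",cv2.convertScaleAbs(np.hstack([A,B]),alpha=1.4))
E
```

```text
0.0887 0.0887 [-0.6682 -1.6195] 0.78 [-0.0668 -0.1619]
0.0881 0.0881 [ 0.0529 -0.3945] -0.11 [-0.0668 -0.1619]
0.0875 0.0874 [ 0.0489 -0.8804] 0.2 [-0.0668 -0.1619]
0.0869 0.0869 [ 0.6169 -0.7592] 0.7 [-0.0668 -0.1619]
0.0863 0.0862 [ 0.4233 -1.1453] -0.24 [-0.0245 -0.2765]
0.0857 0.0856 [-0.2546 -0.2272] 0.02 [-0.0245 -0.2765]
0.0851 0.0851 [0.4404 0.1592] 0.58 [-0.0245 -0.2765]
0.0845 0.0845 [-0.1309  0.1308] 0.18 [-0.0245 -0.2765]
0.0839 0.0838 [0.2435 0.1056] 0.14 [-0.0245 -0.2765]
0.0833 0.0833 [ 0.0966 -0.3964] 0.74 [-0.0245 -0.2765]
0.0827 0.0827 [-0.1576 -0.7437] 0.74 [-0.0245 -0.2765]
0.0821 0.0821 [-0.2603 -0.7404] 0.24 [-0.0245 -0.2765]
0.0815 0.082 [-0.3314  0.0766] -0.57 [-0.0245 -0.2765]
stop
[0.4538 0.0733 0.082 ] [-3.4552  0.1964  4.9274] [-0.0337  0.5563 -0.0138] 16.9
```

View pics/z3.png

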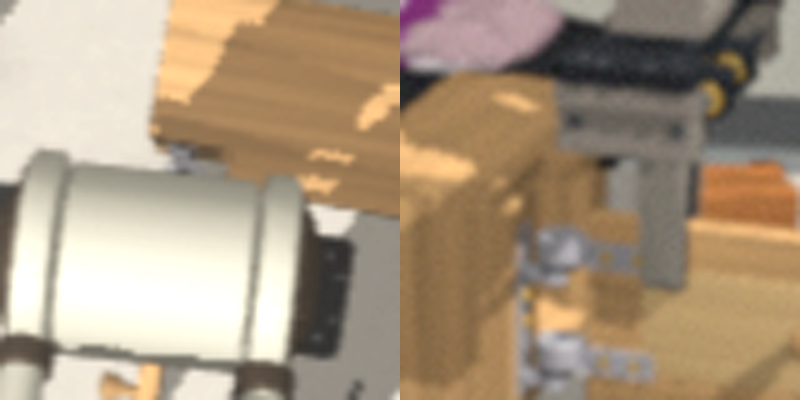

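Fully home: contact on the collars at TCP z=0.082, exactly the predicted height, with under 1.2 N sideways on the way. Side picture shows both knuckles on their collars at (562,250) and (562,355). Now release, then push the outer face shut with closed fingers.

```bash
python3 - <<'E'
from h import *
np.set_printoptions(precision=4,suppress=True)
e=np.array(bot.current_ee_pos()); P=e[:2]+M@[.0545,.0003]; print("pin rel pivot",M.T@(P-cab(-.061,.068)))
np.save("P.npy",P)
bot.line_to([*e[:2],.0822],max_speed=.02); bot.set_gripper(.35); print("rel",F())
bot.line_to([*e[:2],.165],max_speed=.1); f0=F(); print("free",f0,bot.current_clock())
def pose(b,gap=0,r=.100,z=.08): # b: remaining opening angle
    ps=th-b; x=np.array([np.cos(ps),np.sin(ps)]); y=np.array([-x[1],x[0]])
    return [*(P-r*y-(.024+gap)*x),z],down(ps)
bot.line_to(pose(np.pi/2,.02,z=.165)[0],max_speed=.15); bot.set_gripper(0)
bot.line_to(pose(np.pi/2,.02)[0],max_speed=.15); print(F()-f0)
for b in np.radians(list(range(90,9,-5))):
    p,o=pose(b,.02 if b>1.5 else .0); bot.line_to(p,o,max_speed=.08)
    f=F(1)-f0
    if np.linalg.norm(f)>6: print("force",np.degrees(b),f); break
print(np.degrees(b),F()-f0,bot.current_clock(),bot.current_joints())
c=bot.read_camera("top")["pixels"];s=bot.read_camera("side")["pixels"]
A=cv2.resize(c[165:245,215:315],None,fx=4,fy=4,interpolation=cv2.INTER_CUBIC);B=cv2.resize(s[150:230,235:335],None,fx=4,fy=4,interpolation=cv2.INTER_CUBIC)
cv2.imwrite("pics/z4.png",cv2.convertScaleAbs(np.hstack([A,B]),alpha=1.4))
E
```

```text
pin rel pivot [-0.0012 -0.0039]
rel [ 0.6742  0.0751 -0.0183]
free [ 0.4169  0.2604 -0.7612] 18.7583
[-0.1608 -0.1675  1.0101]
10.0 [-0.5574 -0.6788  1.3489] 25.475 [-0.3155 -0.0056  2.0556  0.0001  1.092   0.0208]
```

View pics/z4.png

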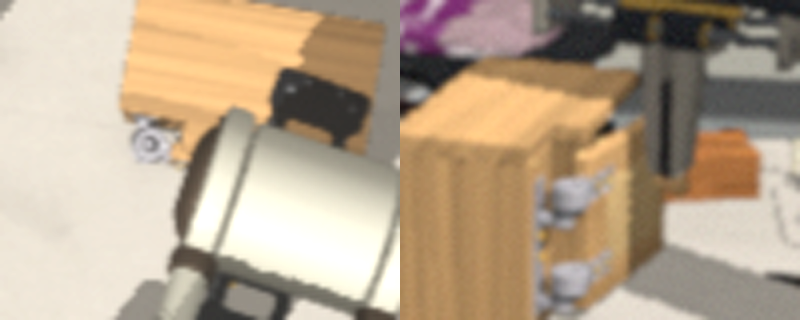

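The door follows the fingers and is nearly shut; both knuckles still sit on their collars (568,195) and (568,278). Closing the last few degrees by feel.

```bash
python3 - <<'E'
from h import *
np.set_printoptions(precision=4,suppress=True)
P=np.load("P.npy"); f0=F(); hit=0
def pose(b,gap=0,r=.100,z=.08):
    ps=th-b; x=np.array([np.cos(ps),np.sin(ps)]); y=np.array([-x[1],x[0]])
    return [*(P-r*y-(.024+gap)*x),z],down(ps)
for k in range(1,42):
    b=max(10-.5*k,0); gap=-max(.5*k-10,0)*.0017  # after parallel: straight advance
    p,o=pose(np.radians(b),gap); bot.line_to(p,o,max_speed=.03)
    f=F(2)-f0; fu=M.T@f[:2]
    if fu[0]<-3: hit=1;break
    if gap<-.009: break
print(hit,b,gap,fu,f[2],bot.current_clock(),M.T@(np.array(bot.current_ee_pos())[:2]-cab(0,0)))
bot.hold(.2);print("hold",M.T@(F()-f0)[:2])
cv2.imwrite("pics/s5.png",bot.read_camera("side")["pixels"])
p,o=pose(np.radians(b),gap+.06); bot.line_to(p,max_speed=.08)
bot.line_to([p[0],p[1],.25],max_speed=.2)
q=bot.current_joints(); q[0]-=.9; bot.set_joints(q); print(F(),bot.current_clock())
c=bot.read_camera("top")["pixels"];s=bot.read_camera("side")["pixels"];cv2.imwrite("pics/top5.png",c);cv2.imwrite("pics/side5.png",s)
A=cv2.resize(c[155:235,225:325],None,fx=4,fy=4,interpolation=cv2.INTER_CUBIC);B=cv2.resize(s[150:230,235:335],None,fx=4,fy=4,interpolation=cv2.INTER_CUBIC)
cv2.imwrite("pics/z5.png",cv2.convertScaleAbs(np.hstack([A,B]),alpha=1.4))
E
```

```text
1 0 -0.0025499999999999997 [-5.7276 -0.9818] 3.687648568015727 31.7333 [-0.0846 -0.0359]
hold [-5.335  -0.9343]
[-0.291  -0.3075 -0.0417] 35.275
```

View pics/z5.png

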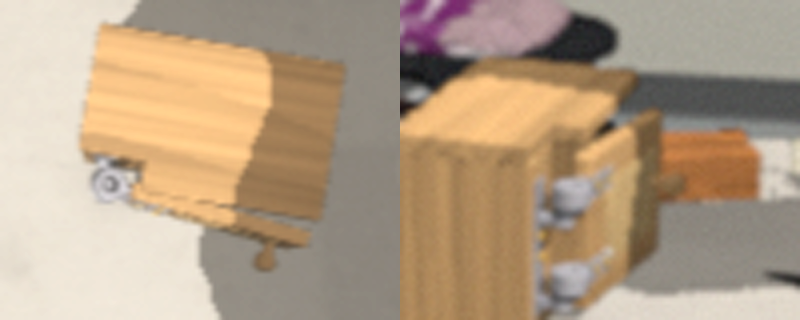

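Not shut: in the top view the door still stands about 7° open (edge (305,240) against the lip at (320,220)). The fingers are thin at the tip and wider above, so the force I felt was the wide part meeting the lip (about 5.7 N, harmless). I'll push on the knob end instead, which keeps the fingers clear of the lip.

```bash
python3 - <<'E'
from h import *
np.set_printoptions(precision=4,suppress=True)
P=np.load("P.npy")
def pose(b,gap=0,r=.125,z=.066):
    ps=th-b; x=np.array([np.cos(ps),np.sin(ps)]); y=np.array([-x[1],x[0]])
    return [*(P-r*y-(.032+gap)*x),z],down(ps)
p,o=pose(np.radians(7),.03,z=.2); bot.goto(p,o)
p,o=pose(np.radians(7),.03); bot.line_to(p,max_speed=.15); bot.hold(.1); f0=F(); hit=0
bot.line_to(pose(np.radians(7),.012)[0],max_speed=.05)
for k in range(30):
    b=max(7-.5*k,0); gap=(.010-.001*k if k<=10 else 0)-max(.5*k-7,0)*.002
    p,o=pose(np.radians(b),gap); bot.line_to(p,o,max_speed=.03)
    f=F(2)-f0; fu=M.T@f[:2]
    if k%4==0: print(b,round(gap,4),fu)
    if fu[0]<-3: hit=1;break
print(hit,b,gap,fu,f[2],bot.current_clock(),M.T@(np.array(bot.current_ee_pos())[:2]-cab(0,0)))
c=bot.read_camera("top")["pixels"];s=bot.read_camera("side")["pixels"]
p,o=pose(np.radians(b),gap+.06); bot.line_to(p,max_speed=.06)
bot.line_to([p[0],p[1],.25],max_speed=.2)
q=bot.current_joints(); q[0]-=.9; bot.set_joints(q); print(F(),bot.current_clock())
c=bot.read_camera("top")["pixels"];s2=bot.read_camera("side")["pixels"];cv2.imwrite("pics/top6.png",c);cv2.imwrite("pics/side6.png",s2)
z=lambda i,a,b_:cv2.resize(i[a:a+75,b_:b_+100],None,fx=4,fy=4,interpolation=cv2.INTER_CUBIC)
cv2.imwrite("pics/z6.png",cv2.convertScaleAbs(np.vstack([np.hstack([z(c,155,225),z(s2,150,235)]),np.hstack([z(s,150,235),z(s,110,235)])]),alpha=1.4))
E
```

```text
7.0 0.01 [ 0.2574 -0.4927]
5.0 0.006 [-0.3271  0.1893]
3.0 0.002 [0.5822 0.0763]
1 2.0 0.0 [-6.7061 -0.1343] 4.664102725948561 41.2917 [-0.1004 -0.0594]
[-0.239  -0.3621  0.3835] 44.925
```

View pics/z6.png

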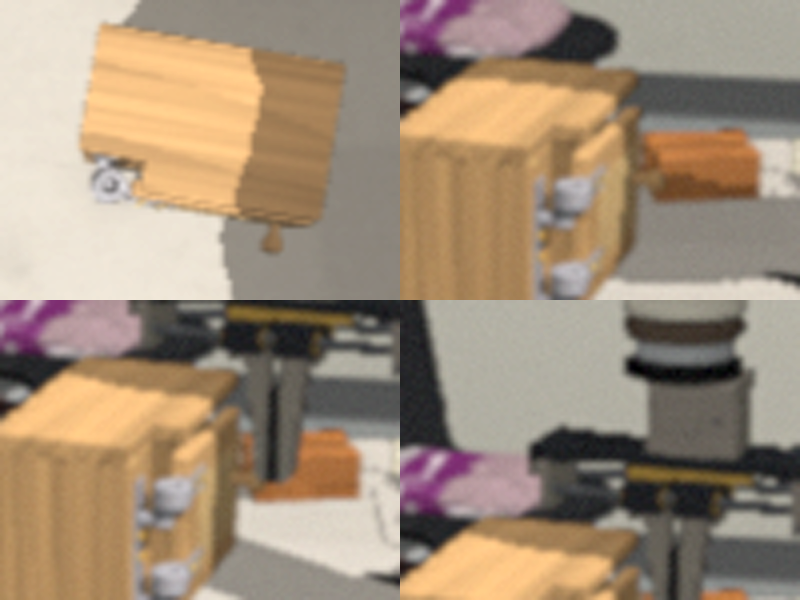

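The door now looks shut: only a thin strip of it shows in front of the lip, and the knob is at (272,240). Checking its angle numerically before handing in.

```bash
python3 - <<'E'
from h import *
np.set_printoptions(precision=4,suppress=True)
c=bot.read_camera("top");s=bot.read_camera("side"); P=np.load("P.npy")
T=lambda p:(225+(p[0]+.5)/4-.5,155+(p[1]+.5)/4-.5)
C=lambda w:M.T@(w[:2]-cab(0,0))
print("pin",C(P),"ring",C(ray(c,T((110,182)),.099)))
print("knob end",C(ray(c,T((272,251)),.067)),"knob mid", C(ray(c,T((272,240)),.067)))
for b in(0,2,4,7):
    ps=th-np.radians(b);x=np.array([np.cos(ps),np.sin(ps)]);y=np.array([-x[1],x[0]])
    K=P-.125*y-.028*x; E_=P-.145*y-.006*x;I=P-.145*y+.006*x
    iv=lambda q,o:np.round((q-o+.5)*4-.5)
    print(b,"knob end px zoom",iv(proj(c,[*K,.067]),[225,155]),"outer free top corner",iv(proj(c,[*E_,.112]),[225,155]),"bottom",iv(proj(c,[*E_,.012]),[225,155]),"side:top corner",iv(proj(s,[*E_,.112]),[235,150])+[400,0],"inner",iv(proj(s,[*I,.112]),[235,150])+[400,0],"knob",iv(proj(s,[*K,.067]),[235,150])+[400,0])
print("lip corner",T((0,0)),(proj(c,[*cab(-.066,-.087),.118])-[225,155])*4)
i=c["pixels"][195:225,275:315];S=s["pixels"][165:225,270:310]
A=cv2.resize(i,None,fx=10,fy=10,interpolation=cv2.INTER_CUBIC);B=cv2.resize(S,None,fx=10,fy=10,interpolation=cv2.INTER_CUBIC)
A=cv2.copyMakeBorder(A,0,300,0,0,cv2.BORDER_CONSTANT)
cv2.imwrite("pics/z7.png",cv2.convertScaleAbs(np.hstack([A,B]),alpha=1.5))
E
```

```text
pin [-0.0622  0.0641] ring [-0.0618  0.0622]
knob end [-0.0904 -0.0618] knob mid [-0.0825 -0.0606]
0 knob end px zoom [271. 250.] outer free top corner [310. 224.] bottom [295. 227.] side:top corner [642.  96.] inner [625.  95.] knob [664. 172.]
2 knob end px zoom [268. 256.] outer free top corner [308. 231.] bottom [293. 233.] side:top corner [649.  97.] inner [632.  95.] knob [670. 174.]
4 knob end px zoom [266. 262.] outer free top corner [306. 238.] bottom [292. 240.] side:top corner [656.  98.] inner [639.  96.] knob [676. 175.]
7 knob end px zoom [262. 270.] outer free top corner [303. 248.] bottom [289. 249.] side:top corner [667. 100.] inner [650.  97.] knob [685. 177.]
lip corner (224.625, 154.625) [318.3768 220.1671]
```

View pics/z7.png

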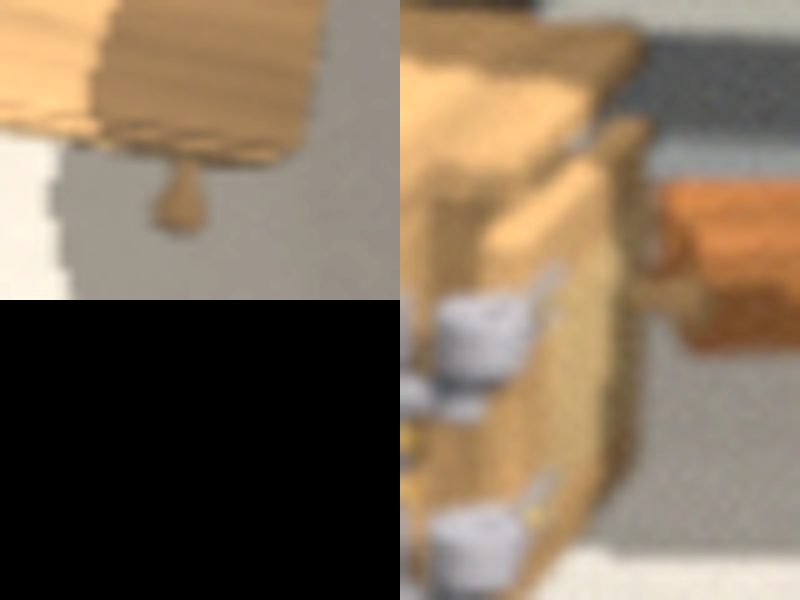

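Image check: knob and free corner fit an opening of about 0 to 0.3°, so it is shut. Since it may have rebounded earlier, I'll do one light confirming push with a very slow retreat, then compare pictures numerically.

```bash
python3 - <<'E'
from h import *
np.set_printoptions(precision=4,suppress=True)
P=np.load("P.npy"); g0=bot.read_camera("top")["pixels"][195:225,275:315].astype(int)
o=down(th); X=lambda x,z:[*cab(x,-.0605),z]
bot.goto(X(-.13,.2),o); bot.line_to(X(-.13,.066),max_speed=.2); bot.hold(.1); f0=F()
bot.line_to(X(-.107,.066),max_speed=.06); x=-.107
while x<-.0955:
    x+=.0005; bot.line_to(X(x,.066),max_speed=.02); f=M.T@(F(2)-f0)[:2]; print(round(x,4),f[0].round(2),end=" | ")
    if f[0]<-2.5 or bot.current_clock()>58: break
ee=bot.current_ee_pos(); print(M.T@(np.array(ee)[:2]-cab(0,0)),F()-f0)
bot.line_to(X(x-.004,.066),max_speed=.008)
bot.line_to(X(-.14,.066),max_speed=.08); bot.line_to(X(-.14,.25),max_speed=.25)
q=bot.current_joints(); q[0]-=.9; bot.set_joints(q)
c=bot.read_camera("top")["pixels"];print(bot.current_clock(),"diff",np.abs(c[195:225,275:315].astype(int)-g0).max())
cv2.imwrite("pics/top8.png",c)
A=cv2.resize(c[150:260,160:380],None,fx=3.5,fy=3.5,interpolation=cv2.INTER_CUBIC);cv2.imwrite("pics/z8.png",cv2.convertScaleAbs(A,alpha=1.4))
E
```

```text
-0.1065 -0.91 | -0.106 -0.76 | -0.1055 -0.44 | -0.105 -0.45 | -0.1045 -0.49 | -0.104 -0.3 | -0.1035 -0.1 | -0.103 -0.54 | -0.1025 -0.06 | -0.102 -0.22 | -0.1015 -0.23 | -0.101 -0.52 | -0.1005 -1.06 | -0.1 -3.24 | [-0.1005 -0.0605] [-3.3333  1.1482  1.5261]
55.275 diff 69
```

View pics/z8.png

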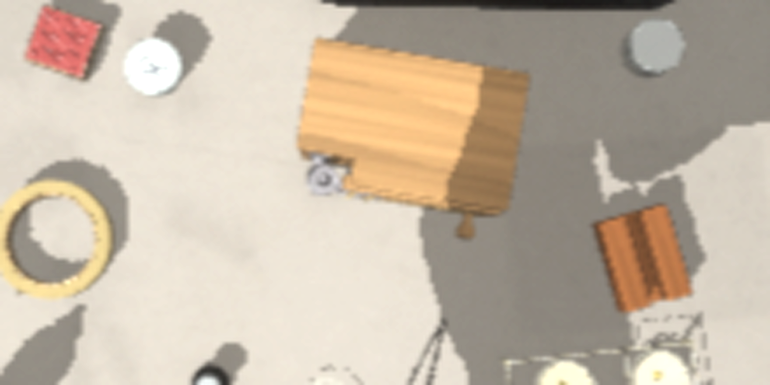

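The stop is the same (-0.1005 against -0.1004 before), with only about 1 mm between first touch and the stop. The final picture shows the door shut and the bystanders in place.

```bash
python3 -c "
from workcell import bot
print(bot.current_contact_force(),bot.current_clock()); print(bot.job_done())"
```

```text
[0.33806034 0.27217619 0.19787868] 55.275
the job is handed in; nothing more can be done
None
```

The door is hung on both pins and shut, and I handed the job in at 55.3 s with the robot clear of everything. I lifted it from the stand, brought it in open from the front, lowered it by feel and pushed it closed.

- **Hanging:** It went onto the pins on the first try with about 2 N or less sideways. It came to rest at the predicted home height (TCP 0.082 m), with about 5 N at contact. The side picture shows both knuckles on their collars.
- **Closing:** My first push on the panel stopped at about 6 N. I think the fingers met the lip, but I did not confirm that. The door was still about 7° open, so I pushed on the knob end instead, which closed it.
- **Last checks:**
  - A light repeat push hit the same hard stop, at -0.1005 m against -0.1004 m the first time.
  - The knob and free edge in the pictures fit an opening of about 0 to 0.3°.
  - The bystanders near the cabinet look undisturbed in the final top view.
- **Disagreement:** Images taken before and after the repeat push still differed (maximum pixel difference 69). I put that down to the arm's shadow, because the knob was at the same pixels in both.

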